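# Switch on the drone ground station and hold the pairing button

### The arm

A 6-joint arm with a two-finger parallel gripper is mounted at the origin on the work surface. World frame = base frame: x ahead of the robot, y to its left, z up, the work surface at z = 0. Lengths are in m, angles in rad, forces in N, time in s.
With the tool pointing down it reaches from about 0.375 to 0.9 m from the base axis. Payload 3.1 kg.
Tool frame: the origin (TCP) lies midway between the tips of the shut fingers; the grasp point (between the pads) lies 19 mm behind it; z points along the fingers, y is the line along which they close (so a half turn about z gives the same grasp; the last joint's range is limited). The gripper opens to 87 mm and grips with 3 to 60 N. Pads are 19 mm wide; open, the fingers measure 117 mm over their backs; the gripper's body (75 mm by 190 mm) begins 51 mm behind the grasp point.
Start: joints at [-1.486, 0.527, 1.433, -0, 1.181, -0.178], TCP at [0.163, -0.603, 0.2] pointing down, gripper open.
Joint ranges: [-3.08, 3.08], [-0.75, 2.2], [0.22, 2.44], [-1.43, 4.57], [0, 2.65], [-2.85, 2.85]. Speed limits (rad/s): [2.79, 2.79, 3.14, 3.14, 3.14, 3.14].

### API

Orientations are given as a unit quaternion [w, x, y, z].
In Python, from rig import r gives the robot as it stands.
- The arm moves only by the tool apply_moves, never from a script. Its argument "increments" is a list of rows, each a list of 3 entries, a list of its own where there are three numbers: the shift along the tool's x, y, z scaled (see below), then the turn, a rotation vector about the tool's x, y, z scaled (see below), then the opening, from -1 (shut) to 1 (fully open). In form: [[[tx, ty, tz], [ax, ay, az], grip], ...]. A call has exactly 10 rows; each row shifts and turns the commanded pose from where the row before left it, along the tool's axes as they then stand; what a row does not reach is not made up. The controller multiplies each number of a shift by 400 mm and each number of a turn by 180 degrees. A row lasts 1/8 s, in which the tool goes at most 62.5 mm and 10.7 degrees, less where a joint would pass 70% of its speed; a pose out of reach is approached as far as the arm can. A call with a number of a shift or a turn outside -1 to 1 is refused whole. A call with a gripper value outside its range is refused whole. The fingers move at their own pace and stop on an object; "force" is the grip in N (left out, the last holds). Time passes only in rows, so rows that do not move let the fingers close, or fill a call up. It gives the time, the measured TCP pose, the force, the opening and the grip force at its end, in the units of the state.
- r.read_state(): the state, without advancing time (a new reading comes with each control period).
- r.camera(name): name is "side" or "top"; returns a dict with "frame" (420x560x3 uint8, red, green, blue), "mtx" (3x3 intrinsics, pixels), "camera_from_world" (4x4, takes a point from world to camera coordinates). Camera axes: x right, y down, z forward; pixel columns grow to the right and rows downward; lengths in m; the calibration is good to about 2 mm. A picture is of the moment at which its call begins. There is no depth.
- r.sign_off(): hands the job in; it is judged then, once.
The state is a dict: "time": time; "q": joint angles; "joint_velocities": joint speeds; "effort": joint torques, N m; "tcp_pos": TCP position; "ee_rot": TCP orientation; "wrist_force": force on the tool from outside, world axes, zero at the start; "torque": the same for the moment, N m; "finger_gap": finger opening in m; "grip_force": force on a finger pad.
Only numpy, scipy, OpenCV 4.12 (cv2) and the standard library are available. Lean on these libraries where they do the work, as an engineer would, in place of code of your own. Each camera call takes 0.05 s, during which the arm holds its last target. There are 200 camera calls.

### The job

Get the drone ground station pairing, using fingertip presses only: press down the raised end of the red rocker on the dark power unit until it is fully over, and after that do the same with the green rocker on the white radio module. Then press the blue button on the black receiver box fully in and finish while still holding it down with the fingertips; it must not be pressed before both rockers are on. Leave the yellow button alone, and do not pick up, lift or shift the three units or anything else on the desk.

Things in the scene. Friction and masses are not known exactly. Their poses are not given: they have to be found in the camera images.
- psu: dark grey power unit, a loose box 120 (x) x 100 (y) x 55 (z) mm, about 0.9 kg, red rocker on the middle of its top. Origin: centre of its underside, x away from the robot (within about 25 degrees). Its rocker's lengthwise direction is the unit's x.
- radio: white radio module, a loose box 110 (x) x 110 (y) x 40 (z) mm, about 0.6 kg, green rocker on the middle of its top; two black stub antennas at its far edge (x = 58 mm, y = +-38 mm) rise to 72 mm above the desk. Origin: centre of its underside, x away from the robot. Its rocker's lengthwise direction is the unit's x.
- receiver: black receiver box, loose, 100 (x) x 130 (y) x 36 (z) mm, about 0.6 kg, with a blue and a yellow round button on top, 64 mm apart along its y (blue at +y, yellow at -y). Origin: centre of its underside, x away from the robot
- power (a joint): tilt of the red rocker (rad). 0 = off: near half level, far half sloping up, its end 10 mm higher; 0.36 = fully on: far half level, near half raised. Stays where it is left (friction: about 4.5 N down at the press point moves it); firm stop at 0.36; counts as on above 0.30. Starts between 0 and 0.08
- power_press (a point): the point to press on the red rocker: on the top of its far (raised) half, 20 mm beyond the pivot line; it is 72 mm above the desk when off and sinks about 7 mm to 65 mm when fully on. The rocker is 60 mm long, 32 mm wide, two flat halves in a shallow V; its pivot line lies over the unit's origin, 10 mm above the unit's top
- txmod (a joint): tilt of the green rocker (rad), built like the red one. 0 = off: near half level, far half sloping up, its end 10 mm higher; 0.36 = fully on: far half level, near half raised. Stays where it is left (friction: about 4.5 N down at the press point moves it); firm stop at 0.36; counts as on above 0.30. Starts between 0 and 0.08
- txmod_press (a point): the point to press on the green rocker: on the top of its far (raised) half, 20 mm beyond the pivot line; 57 mm above the desk when off, 50 mm when fully on. The rocker is 60 mm long, 32 mm wide, two flat halves in a shallow V; its pivot line lies over the unit's origin, 10 mm above the unit's top
- pair (a joint): travel of the blue button: 0 = out, 0.006 m = fully in. A spring pushes it back: about 2 N to start it, 6 N to hold it fully in; counts as in above 0.0045 m
- pair_top (a point): centre of the top of the blue button, a 28 mm disc in a 44 mm grey collar; 58 mm above the desk when out, 10 mm above its collar
- erase (a joint): travel of the yellow button (not to be pressed): 0 = out, 0.006 m = fully in
- erase_top (a point): centre of the top of the yellow button, same size and height as the blue one
- battery: blue and yellow battery pack, loose, 75 x 34 x 30 mm, lying along x between two units; origin: centre of its underside
- driver: screwdriver, loose, 160 mm long, about 30 mm thick at most, lying along x between two units
- mouse: black and blue computer mouse, loose, 105 x 60 x 33 mm; origin: centre of its underside
- goggles: black video goggles, loose, about 120 x 175 x 115 mm high, right
- quad: small quadcopter, loose, about 190 x 190 x 67 mm high, left
- mug: white mug, loose, 80 mm wide, 90 mm high, right
Not all that is in view belongs to the job. Leave any purple or turquoise look-alike of the radio alone.

How it is judged:
On the way, in this order (a step that is already met when the one before it is completed fails the run):
1. the red rocker is pressed fully on by the fingers (value of joint power above 0.3 rad and contact force between the fingers and psu above 0.3 N), for 0.05 s.
2. the green rocker is pressed fully on by the fingers (value of joint txmod above 0.3 rad and contact force between the fingers and radio above 0.3 N), for 0.05 s.
3. the blue button is pressed in by the fingers (value of joint pair above 0.0045 m and contact force between the fingers and receiver above 1.5 N), for 0.3 s.
At the end, for the whole second after the job is handed in: both rockers are on (over 0.30 of 0.36 rad), the fingers hold the blue button in (over 4.5 of 6 mm, pushing with more than 1.5 N), the yellow button is out (under 2 mm), and no unit or bystander has moved by 20 mm (all of step 3 and value of joint each of power, txmod above 0.3 rad and value of joint erase below 0.002 m); the arm keeps its last pose, push and grip.
It fails at once if the green rocker is switched on before the red one is on (value of joint txmod above 0.2 rad and value of joint power below 0.3 rad).
It fails at once if the blue button is pressed before both rockers are on (value of joint pair above 0.003 m and value of joint any of power, txmod below 0.3 rad).
It fails at once if the yellow button is pressed (value of joint erase above 0.003 m).
It fails at once if a unit is lifted, or shifted by 20 mm (distance of any of psu, radio, receiver from where it was at the start of the episode above 0.02 m or height (world z) of any of psu, radio, receiver above 0.008 m).
It fails at once if a bystander is lifted or shifted by 20 mm (distance of any of goggles, quad, mouse, battery, driver, mug from where it was at the start of the episode above 0.02 m).
It also fails if it takes over 51 s, if anything falls off the work surface, if the arm or the gripper's body presses on something with over 40 N, if the wrist force passes 120 N, or if a joint passes its speed limit or range.

## Working session

There is one attempt and no reset: what is moved stays moved. The work goes in short steps, Python scripts to look and compute and a tool call to move; the robot and the scene stay as the last step left them, time stands still between calls to the robot, and variables do not carry over. Pictures are saved under pics/ and viewed, at most 10 in all, crops included, and the job is handed in when it is done.

Besides the shell and the picture viewer there is one more tool, called after ">>>" in YAML: its name, and indented under it one key for each argument. apply_moves: Moves the arm, as the interface text tells. Shifts and turns lie within -1 to 1; 1 stands for 400 mm of shift or 180 degrees of turn. Its arguments: {"type":"object","properties":{"increments":{"type":"array","items":{"type":"array"}},"force":{"type":"number"}},"required":["increments"]}

```bash
mkdir -p pics
python3 - <<'E'
from rig import r
import cv2,pickle
s=r.read_state();print({k:s[k] for k in('time','tcp_pos','ee_rot','finger_gap')})
d={n:r.camera(n) for n in('top','side')}
pickle.dump(d,open('c0.pkl','wb'))
for n in d: cv2.imwrite(f'pics/{n}0.png',cv2.resize(d[n]['frame'][:,:,::-1],(784,588)))
E
```

```text
{'time': 0.0, 'tcp_pos': array([ 0.16294924, -0.60256648,  0.1994662 ]), 'ee_rot': array([-1.09691268e-03,  9.91312227e-01,  1.31525138e-01,  6.03298960e-05]), 'finger_gap': 0.08714668870191732}
```

View pics/top0.png

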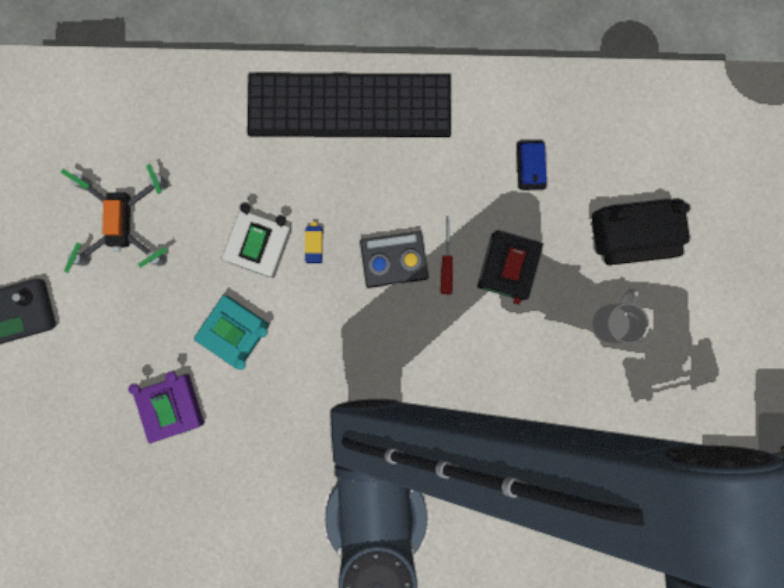

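View pics/side0.png

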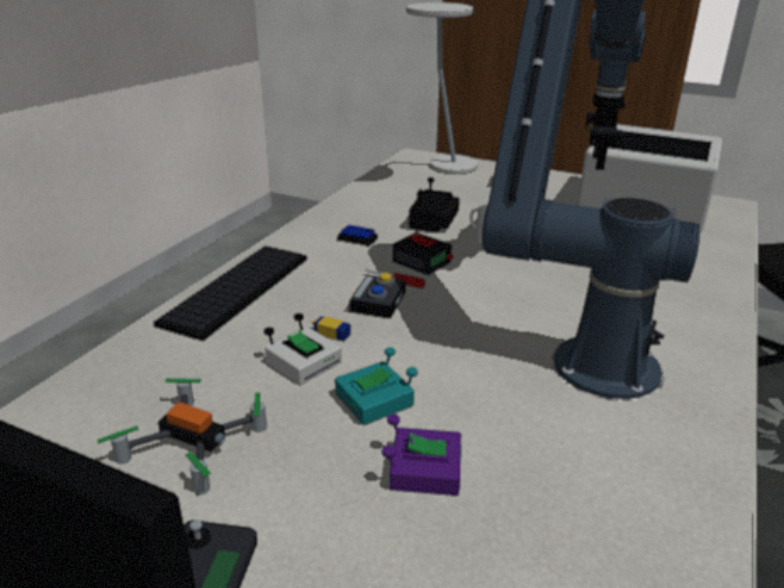

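The top view (784-wide) shows the red rocker at (513,264), the green rocker at (255,243) on the white radio, the blue button at (379,264) and the yellow one at (411,260). The screwdriver lies at x≈447 and the battery at (314,243). In the side view all three units are clear of the arm.

```bash
cat > h.py <<'E'
import cv2,numpy as np
def ray(c,uv,z):
    M=c['camera_from_world'];R,t=M[:3,:3],M[:3,3]
    o=-R.T@t;d=R.T@np.linalg.solve(c['mtx'],[uv[0],uv[1],1.]);return o+d*(z-o[2])/d[2]
def blob(c,lo,hi,near,rad=25):
    h=cv2.cvtColor(c['frame'],cv2.COLOR_RGB2HSV);m=cv2.inRange(h,np.array(lo),np.array(hi))
    k=np.zeros_like(m);cv2.circle(k,tuple(int(v) for v in near),rad,255,-1);m&=k
    cs=cv2.findContours(m,cv2.RETR_EXTERNAL,cv2.CHAIN_APPROX_NONE)[0]
    b=max(cs,key=cv2.contourArea);mo=cv2.moments(b)
    return b,np.array([mo['m10'],mo['m01']])/mo['m00']
E
python3 - <<'E'
import pickle
from h import *
d=pickle.load(open('c0.pkl','rb'));T,S=d['top'],d['side']
def rock(name,lo,hi,near,snear,top,lo2=None):
    b,c=blob(T,lo,hi,near);q=cv2.boxPoints(cv2.minAreaRect(b))
    q=q[np.argsort(q[:,1])];far,nearp=q[:2].mean(0),q[2:].mean(0)
    F,N=ray(T,far,top+.0195),ray(T,nearp,top+.010);a=F-N
    print(name,'c',c,'far',F,'near',N,'len',np.linalg.norm(a[:2]),'width',[np.linalg.norm(ray(T,q[0],top+.02)-ray(T,q[1],top+.02))],'yaw',np.degrees(np.arctan2(a[1],a[0])))
    m=(F+N)/2;u=a[:2]/np.linalg.norm(a[:2]);print('  pivot',m[:2],'press',m[:2]+.02*u, 'centroid@',ray(T,c,top+.0125))
    _,cs=blob(S,lo,hi,snear);print('  side check',ray(S,cs,top+.0125))
rock('psu',(0,120,60),(8,255,255),(513/1.4,264/1.4),(422/1.4,240/1.4),.055)
rock('radio',(50,100,60),(80,255,255),(255/1.4,243/1.4),(305/1.4,343/1.4),.040)
for n,lo,hi,p,sp in(('blue',(100,120,60),(125,255,255),(379,264),(378,289)),('yellow',(18,120,100),(32,255,255),(411,260),(385,277))):
    b,c=blob(T,lo,hi,(p[0]/1.4,p[1]/1.4),12);_,cs=blob(S,lo,hi,(sp[0]/1.4,sp[1]/1.4),12)
    print(n,ray(T,c,.058),'diam px',cv2.minAreaRect(b)[1],'side',ray(S,cs,.055))
# white body of radio
b,c=blob(T,(0,0,200),(180,40,255),(255/1.4,243/1.4),32);R=cv2.minAreaRect(b);print('white',ray(T,R[0],.04),R)
E
```

```text
psu c [366.27748227 189.19060284] far [ 0.54941828 -0.26850557  0.0745    ] near [ 0.49216326 -0.25530431  0.065     ] len 0.05875721775585981 width [np.float64(0.032272636071107946)] yaw -12.983744227220319
  pivot [ 0.52079077 -0.26190494] press [ 0.54027945 -0.26639843] centroid@ [ 0.5178653  -0.26135929  0.0675    ]
  side check [ 0.52950539 -0.25635198  0.0675    ]
radio c [181.11158493 172.78606965] far [0.5831534  0.24836217 0.0595    ] near [0.52533763 0.26766583 0.05      ] len 0.06095321345522887 width [np.float64(0.0338527010514425)] yaw -18.463250486594283
  pivot [0.55424552 0.258014  ] press [0.57321606 0.25168007] centroid@ [0.55478627 0.25825538 0.0525    ]
  side check [0.54720699 0.26645046 0.0525    ]
blue [0.51583342 0.00532711 0.058     ] diam px (8.854375839233398, 8.854375839233398) side [0.51172861 0.01037037 0.055     ]
yellow [ 0.52627834 -0.05759879  0.058     ] diam px (8.0, 8.0) side [ 0.52025879 -0.05027819  0.055     ]
white [0.50774974 0.23237889 0.04      ] ((190.5, 190.0), (2.0, 1.0), 90.0)
```

>>> apply_moves:
  increments:
    - [[0, 0, 0], [0, 0, 0.039], -1]
    - [[0, 0, 0], [0, 0, 0.039], -1]
    - [[0, 0, 0], [0, 0, 0.039], -1]
    - [[0, 0, 0], [0, 0, 0.039], -1]
    - [[0.06, -0.086, 0], [0, 0, 0], -1]
    - [[0.06, -0.086, 0], [0, 0, 0], -1]
    - [[0.06, -0.086, 0], [0, 0, 0], -1]
    - [[0.06, -0.086, 0], [0, 0, 0], -1]
    - [[0.06, -0.086, 0], [0, 0, 0], -1]
    - [[0.06, -0.086, 0], [0, 0, 0], -1]
  force: 20

```text
time: 1.35
tcp_pos: [0.3504, -0.4332, 0.2001]
ee_rot: [-0.0, 0.994, -0.113, -0.0]
wrist_force: [-0.5, 0.2, -0.0]
finger_gap: 0.0016
grip_force: 0.0
```

```bash
cat > go.py <<'E'
import sys,numpy as np
from rig import r
from scipy.spatial.transform import Rotation as Ro
s=r.read_state();w,x,y,z=s['ee_rot'];R=Ro.from_quat([x,y,z,w])
p=np.array(s['tcp_pos']);X=R.as_matrix()[:,0]
g=np.array([float(v) for v in sys.argv[1:4]])
print('t',s['time'],'tcp',p,'yaw',np.degrees(np.arctan2(X[1],X[0])),'tilt z',R.as_matrix()[:,2],'gap',s['finger_gap'],'F',s['wrist_force'],'q6',s['q'][5])
print('to go, tool units',R.inv().apply(g-p)/.4)
E
python3 go.py .5403 -.2664 .2
```

```text
t 1.35 tcp [ 0.35036361 -0.43322646  0.20007758] yaw -12.975614461943474 tilt z [-3.68177033e-04  7.76418720e-04 -9.99999631e-01] gap 0.0015819340161847203 F [-0.47842924  0.18721351 -0.02408439] q6 0.7059119625885587
to go, tool units [ 3.69069804e-01 -5.13035601e-01  3.42931901e-04]
```

>>> apply_moves:
  increments:
    - [[0.0615, -0.0855, 0], [0, 0, 0], -1]
    - [[0.0615, -0.0855, 0], [0, 0, 0], -1]
    - [[0.0615, -0.0855, 0], [0, 0, 0], -1]
    - [[0.0615, -0.0855, 0], [0, 0, 0], -1]
    - [[0.0615, -0.0855, 0], [0, 0, 0], -1]
    - [[0.0615, -0.0855, 0], [0, 0, 0], -1]
    - [[0, 0, 0.08], [0, 0, 0], -1]
    - [[0, 0, 0.08], [0, 0, 0], -1]
    - [[0, 0, 0.08], [0, 0, 0], -1]
    - [[0, 0, 0], [0, 0, 0], -1]

```text
time: 2.6
tcp_pos: [0.5373, -0.266, 0.1016]
ee_rot: [-0.002, 0.994, -0.113, -0.003]
wrist_force: [0.6, -0.4, 1.4]
finger_gap: 0.0005
grip_force: 0.0
```

```bash
python3 go.py .5403 -.2664 .065;python3 - <<'E'
from rig import r
import cv2
a=r.camera('top')['frame'][130:250,300:440];b=r.camera('side')['frame'][110:230,250:390]
import numpy as np
cv2.imwrite('pics/1.png',cv2.resize(np.hstack([a,b])[:,:,::-1],None,fx=2.8,fy=2.8))
E
```

```text
t 2.6 tcp [ 0.5373363  -0.26599362  0.10164277] yaw -12.959874224869456 tilt z [-0.0058774   0.00441593 -0.99997298] gap 0.0004730637374266802 F [ 0.59933114 -0.40695273  1.35151997] q6 1.1511479377972615
to go, tool units [ 0.00806362 -0.00039828  0.09155641]
```

View pics/1.png

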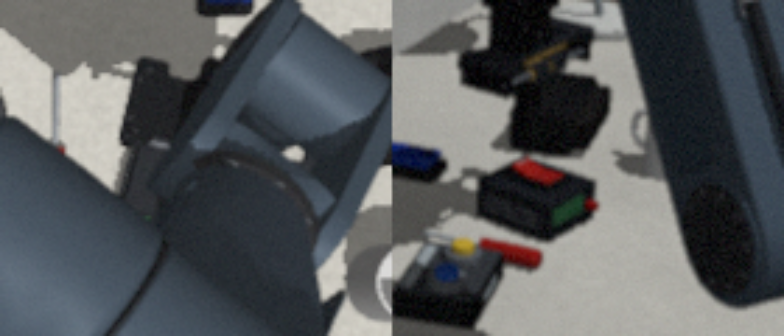

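The top crop shows the arm over the psu. In the side crop the red rocker is at (540,172), with no gripper visible just above it and a dark gripper-like object near (525,45). I'll check this against the projected TCP.

Run:
```python
from rig import r
import cv2,numpy as np
c=r.camera('side');s=r.read_state()
f=c['frame'][:,:,::-1].copy()
for z in (0,.05,.1,.17):
    p=np.array(s['tcp_pos'])+[0,0,z];q=c['mtx']@(c['camera_from_world']@np.r_[p,1])[:3];print(z,q[:2]/q[2]*1.4)
cv2.imwrite('pics/2.png',cv2.resize(f,(784,588)))
```

```text
0 [415.74216963 221.44562344]
0.05 [416.27049896 203.18418614]
0.1 [416.81378074 184.40592498]
0.17 [417.60072835 157.2054767 ]
```

View pics/2.png

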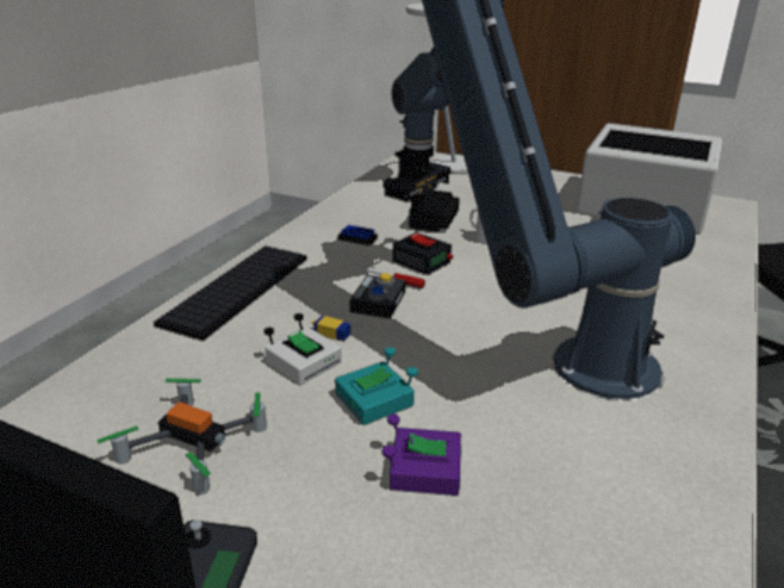

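The gripper body is at (416,190), where the projected TCP puts it. The fingers are hidden against the dark goggles, so the pose is right. Next I press the red rocker.

>>> apply_moves:
  increments:
    - [[0.007, 0, 0.02], [0, 0, 0], -1]
    - [[0, 0, 0.02], [0, 0, 0], -1]
    - [[0, 0, 0.01], [0, 0, 0], -1]
    - [[0, 0, 0.008], [0, 0, 0], -1]
    - [[0, 0, 0.008], [0, 0, 0], -1]
    - [[0, 0, 0.008], [0, 0, 0], -1]
    - [[0, 0, 0.008], [0, 0, 0], -1]
    - [[0, 0, 0.008], [0, 0, 0], -1]
    - [[0, 0, 0.004], [0, 0, 0], -1]
    - [[0, 0, 0], [0, 0, 0], -1]

```text
time: 4.0
tcp_pos: [0.5422, -0.2682, 0.0667]
ee_rot: [-0.0, 0.994, -0.113, -0.0]
wrist_force: [0.1, 1.1, 0.1]
finger_gap: 0.0006
grip_force: 0.0
```

```bash
python3 go.py .5403 -.2664 .065
```

```text
t 4.0 tcp [ 0.5421811  -0.26823814  0.06672467] yaw -12.96408155235524 tilt z [-1.92492020e-04  1.20156682e-04 -9.99999974e-01] gap 0.0005765397567557158 F [0.13353853 1.11137654 0.05263417] q6 1.153114180850544
to go, tool units [-0.00561288 -0.00342289  0.00431314]
```

>>> apply_moves:
  increments:
    - [[0, 0, 0.004], [0, 0, 0], -1]
    - [[0, 0, 0.004], [0, 0, 0], -1]
    - [[0, 0, 0.003], [0, 0, 0], -1]
    - [[0, 0, 0], [0, 0, 0], -1]
    - [[0, 0, 0], [0, 0, 0], -1]
    - [[0, 0, 0], [0, 0, 0], -1]
    - [[0, 0, 0], [0, 0, 0], -1]
    - [[0, 0, 0], [0, 0, 0], -1]
    - [[0, 0, 0], [0, 0, 0], -1]
    - [[0, 0, 0], [0, 0, 0], -1]

```text
time: 5.25
tcp_pos: [0.5422, -0.2683, 0.0625]
ee_rot: [-0.0, 0.994, -0.113, 0.0]
wrist_force: [0.6, -0.5, 0.7]
finger_gap: 0.0002
grip_force: 0.0
```

```bash
python3 go.py .5403 -.2664 .065
python3 - <<'E'
from rig import r
import cv2
cv2.imwrite('pics/3.png',cv2.resize(r.camera('side')['frame'][150:230,230:350][:,:,::-1],(720,480),interpolation=cv2.INTER_CUBIC))
E
```

```text
t 5.25 tcp [ 0.54223293 -0.26830742  0.06245212] yaw -12.969175931981225 tilt z [ 6.04000013e-06  1.25835261e-05 -1.00000000e+00] gap 0.00018762176887015744 F [ 0.60094641 -0.4579025   0.71838921] q6 1.1531160272032952
to go, tool units [-0.00577922 -0.0035625  -0.00636968]
```

View pics/3.png

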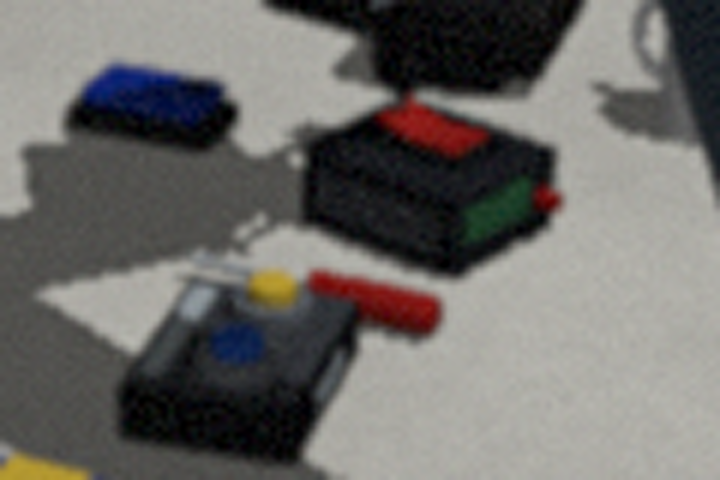

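The crop shows the red rocker at (380–490,105–155), with no finger clearly over it, and the force is about 0 N. I'll project the expected geometry into both views.

Run:
```python
from rig import r
import cv2,numpy as np
s=r.read_state();c=r.camera('side');np.save('side3.npy',c['frame'])
def P(p):
    q=c['mtx']@(c['camera_from_world']@np.r_[p,1])[:3];return q[:2]/q[2]
f=c['frame'][120:230,230:350].astype(float);f=np.clip(255*(f/255)**.45,0,255).astype(np.uint8)
im=cv2.resize(f[:,:,::-1],None,fx=5,fy=5,interpolation=cv2.INTER_CUBIC)
def D(p,col): 
    q=(P(np.array(p))-[230,120])*5;print(p,q);cv2.circle(im,tuple(int(v) for v in q),3,col,-1)
t=np.array(s['tcp_pos'])
D(t,(0,255,0));D(t+[0,0,.05],(0,255,0))
piv=np.array([.5208,-.2619]);u=np.array([.9744,-.225]);v=np.array([.225,.9744])
for a,h in((.03,.065),(-.03,.075)):
    for b in(-.016,.016): D(np.r_[piv+a*u+b*v,h],(255,255,0))
for a in(-.06,.06):
    for b in(-.05,.05): D(np.r_[piv+a*u+b*v,.055],(255,0,255))
cv2.imwrite('pics/4.png',im)
```

```text
[ 0.54223464 -0.2682972   0.06245146] [330.73015928 245.08816651]
[ 0.54223464 -0.2682972   0.11245146] [332.53783099 181.41845198]
[ 0.546432  -0.2842404  0.065    ] [334.3571891  232.65709687]
[ 0.553632  -0.2530596  0.065    ] [307.83532264 246.81139341]
[ 0.487968  -0.2707404  0.075    ] [402.07121155 242.08869334]
[ 0.495168  -0.2395596  0.075    ] [375.84238453 256.6751013 ]
[ 0.451086 -0.29712   0.055   ] [462.19963884 263.26846714]
[ 0.473586 -0.19968   0.055   ] [381.22789633 310.54255667]
[ 0.568014 -0.32412   0.055   ] [328.99841854 219.76575038]
[ 0.590514 -0.22668   0.055   ] [245.79494531 263.54724154]
```

View pics/4.png

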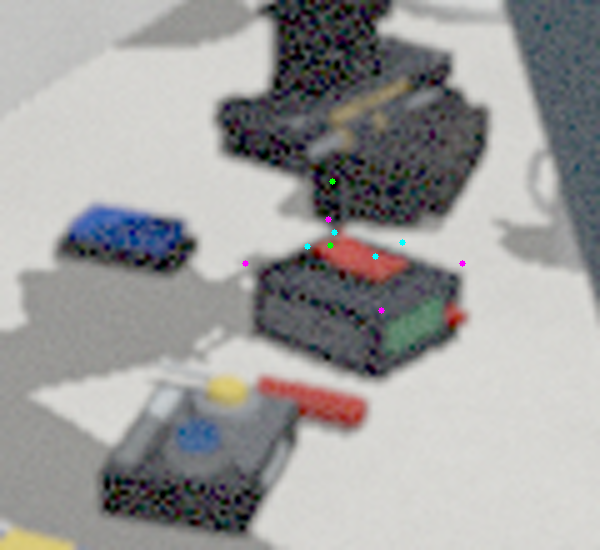

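In the brightened crop the finger ends at about (325,222), while the TCP projects to (331,245). The box top's near corner is at about (381,330), but projects to (381,310). The side view therefore disagrees with the top-view position, so I'll check both calibrations against things already known.

Run:
```python
import pickle,numpy as np
from h import *
d=pickle.load(open('c0.pkl','rb'))
f=np.load('side3.npy').astype(int).mean(2).astype(int)
print(f[150:182,288:306])
for n in d:
    c=d[n];M=c['camera_from_world'];print(n,'cam at',-M[:3,:3].T@M[:3,3],'fwd',M[2,:3],c['mtx'].tolist())
    def P(p): q=c['mtx']@(M@np.r_[p,1])[:3];return (q[:2]/q[2]*1.4).round(1)
    print(' base',P([0,0,0]),'tcp0',P([.163,-.603,.2]),'body0',P([.163,-.603,.27]))
# pure triangulation of blobs across the two views
def tri(lo,hi,p,sp,rad,lo2=None):
    out=[]
    for c,q in((d['top'],p),(d['side'],sp)):
        _,u=blob(c,lo,hi,(q[0]/1.4,q[1]/1.4),rad);out.append(u)
    X=cv2.triangulatePoints(*[c['mtx']@c['camera_from_world'][:3] for c in(d['top'],d['side'])],out[0],out[1]);return (X[:3]/X[3]).ravel().round(4)
print('red',tri((0,120,60),(8,255,255),(513,264),(422,240),22))
print('green',tri((50,100,60),(80,255,255),(255,243),(305,343),22))
print('blue',tri((100,120,60),(125,255,255),(379,264),(378,289),12))
print('yellow',tri((18,120,100),(32,255,255),(411,260),(385,277),12))
print('batt',tri((18,120,100),(32,255,255),(314,243),(328,326),15))
print('quad',tri((5,150,100),(15,255,255),(116,220),(190,418),25))
```

```text
[[ 22   8  16  29  60  60  50  37  16  17  17  20  20  11  18  24  23  26]
 [ 13   7   5  17  38  28  23  15  11   2   9   5   5   6  19  20  12  17]
 [ 23  23  15   9  17  19   5   6   9  11   3  23   5   3   0  18  11  18]
 [ 14  11   7  11   5   2   2   8  12   0  12  11  16  16  16  16   5  15]
 [ 32  21  11  21  21   1   0   5   8  21   1  10  16   1  12  12   4   7]
 [ 92  57  34  35  11   4  10  11   4   5  13   2   5  17  16  20  14  17]
 [140  97  63  53  24   1   8   8   1   0  13  11   1   7   0   4   8  15]
 [147 104  83  58  38  10   0  12   0   4  21  11   5  13  13  14   1   4]
 [116  87  75  65  32   3  14   1   9   5  14  22  14   8  14   3  10   0]
 [ 83  79  80  57  25   8  10  14   9  10  20  17   6   3  10  15  20   6]
 [ 75  83  79  62  30   2   7   0   3   4  15  16  14  14  11   2   7  10]
 [ 80  77  83  64  41  12   5   7   0   0  15   9   5  14  14  16  11   1]
 [ 83  83  80  74  47   7   0   0  13   4  12  17   0  14   0  19   7  21]
 [124 119  98  83  64  34  16  12  13   0  18  15  13  14  12   7   6   7]
 [165 158 137 122 114  93  66  35  13  15  22  42 
[... 1295 characters left out ...]
 26]]
top cam at [0.39323849 0.01798932 1.31330758] fwd [ 0.06253316 -0.00309218 -0.9980381 ] [[449.4571794342353, 0.0, 267.0571940309143], [0.0, 449.4571794342353, 203.80232279398774], [0.0, 0.0, 1.0]]
 base [375.9 517.6] tcp0 [723.9 464.2] body0 [747.9 473.6]
side cam at [-0.08484239  1.20331095  0.79694278] fwd [ 0.37566652 -0.79444759 -0.47720824] [[484.28808644831514, 0.0, 278.66906847296275], [0.0, 484.28808644831514, 201.21865950500734], [0.0, 0.0, 1.0]]
 base [606.2 365.1] tcp0 [596.2 169.6] body0 [600.3 144. ]
red [ 0.5242 -0.2589  0.0673]
green [0.5541 0.2587 0.0462]
blue [0.5155 0.0048 0.0514]
yellow [ 0.5258 -0.0587  0.0498]
batt [0.5621 0.1411 0.0245]
quad [0.5964 0.543  0.0586]
```

Run:
```python
import pickle,numpy as np,cv2
a=pickle.load(open('c0.pkl','rb'))['side']['frame'];b=np.load('side3.npy')
for f in(a,b):
    h=cv2.inRange(cv2.cvtColor(f,cv2.COLOR_RGB2HSV),(0,120,60),(9,255,255))[162:182,288:320]
    print('\n'.join(''.join('#' if v else '.' for v in r) for r in h),'\n')
```

```text
................................
................................
................................
................................
................................
..........#.....................
.......#.##.....................
.......###..##..................
.......#.#####..................
........#..#.###................
...........#...#...#............
..............#....#............
.................##.............
................#...............
................................
................................
................................
................................
................................
................................ 

................................
................................
................................
................................
.........##.....................
.........###....................
......########..................
.....##.#########...............
......#.########.#..............
.......############.............
........###############.........
..........#.#######.###.........
.............#.#.####...........
................###.............
................................
................................
................................
................................
................................
................................
```

Run:
```python
import pickle,numpy as np
a=pickle.load(open('c0.pkl','rb'))['side']['frame'].astype(int).mean(2).astype(int)
print(a[160:170,288:306])
from rig import r
from h import *
s=r.read_state();print(s['time'],s['tcp_pos'],s['wrist_force'],s['effort'],s['q'])
```

```text
[[ 69  77  75  60  29   9   4  12   8   9  16   8   3   7  10  13   6   2]
 [ 74  72  71  60  35  13   2  14   6  14   0   4  14   2  12  10   3  20]
 [ 77  80  77  70  46  26  10   8  14   0  12   1   1  13   8  15  12   0]
 [110 113  93  79  71  60  54  48  36  26  24  25  16   5   7   6   7  10]
 [151 148 124 116 115 114 112 105  74  48  47  54  53  55  55  41  21  22]
 [158 159 152 155 156 154 151 134  89  57  72  90 107 107 104  85  67  59]
 [160 158 160 158 151 143 134 104  62  46  57  94 116 130 132 121 111 112]
 [158 158 152 139 128 101  78  51  43  44  37  55  60  80 106 120 132 140]
 [151 141 129  97  72  45  38  38  31  33  29  26  24  35  47  58  78 103]
 [127  95  67  41  22  26  19  36  26  26  21  18  25  28  24  17  17  46]]
5.35 [ 0.54223103 -0.26826567  0.06243514] [-0.12395666  0.60534575 -0.02080658] [ 1.03866154e-03 -4.54466021e+01 -1.25280163e+01  4.90291498e-02
 -5.44731715e-02 -2.17652797e-05] [-6.43962599e-01  6.81600108e-01  1.59459162e+00  2.16222591e-06
  8.65450354e-01  1.15309029e+00]
```

>>> apply_moves:
  increments:
    - [[0, 0, 0.003], [0, 0, 0], -1]
    - [[0, 0, 0.003], [0, 0, 0], -1]
    - [[0, 0, 0.003], [0, 0, 0], -1]
    - [[0, 0, 0.003], [0, 0, 0], -1]
    - [[0, 0, 0], [0, 0, 0], -1]
    - [[0, 0, 0], [0, 0, 0], -1]
    - [[0, 0, 0], [0, 0, 0], -1]
    - [[0, 0, 0], [0, 0, 0], -1]
    - [[0, 0, 0], [0, 0, 0], -1]
    - [[0, 0, 0], [0, 0, 0], -1]

```text
time: 6.6
tcp_pos: [0.5422, -0.2683, 0.0577]
ee_rot: [0.0, 0.994, -0.113, 0.0]
wrist_force: [0.2, 1.0, -0.6]
finger_gap: 0.0002
grip_force: 0.0
```

Run:
```python
import pickle,numpy as np,cv2
from rig import r
from scipy.spatial.transform import Rotation as Ro
c=r.camera('side');s=r.read_state();f=c['frame'];np.save('side4.npy',f)
a=pickle.load(open('c0.pkl','rb'))['side']['frame']
g=lambda x:cv2.GaussianBlur(255*(x/255.)**.45,(0,0),.8).astype(np.float32)
x0,x1,y0,y1=250,350,60,185
im=np.hstack([g(a)[y0:y1,x0:x1],g(f)[y0:y1,x0:x1]])[:,:,::-1]
im=cv2.resize(im,None,fx=4,fy=4,interpolation=cv2.INTER_CUBIC).clip(0,255).astype(np.uint8)
w,x,y,z=s['ee_rot'];R=Ro.from_quat([x,y,z,w]).as_matrix()
for lx in(-.0375,.0375):
  for ly in(-.095,0,.095):
    p=np.array(s['tcp_pos'])+R@[lx if ly else 0,ly,-.07 if ly else (0 if lx<0 else -.07)]
    q=c['mtx']@(c['camera_from_world']@np.r_[p,1])[:3];q=q[:2]/q[2]
    cv2.circle(im,(int((q[0]-x0+100)*4),int((q[1]-y0)*4)),3,(0,255,0) if not ly else (255,0,255),-1)
cv2.imwrite('pics/5.png',im);print(im.shape,s['tcp_pos'])
```

```text
(500, 800, 3) [ 0.54222159 -0.2682805   0.0576588 ]
```

View pics/5.png

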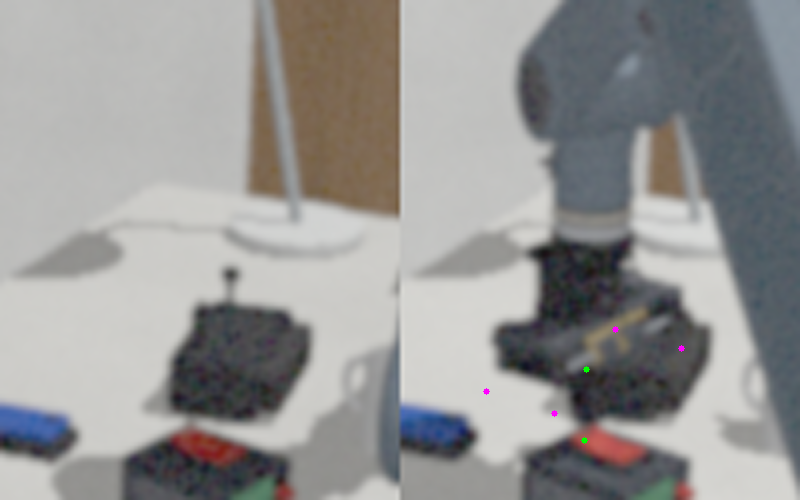

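The left half is the start view and the right half is now. The gripper body's near corners are at (497,362) and (565,382), about 30 px (≈28 mm) above where they were predicted, (486,391) and (554,413). No finger covers the rocker at (590,430). So the tips are still above the rocker, which fits the zero force. I'll go down until I feel contact.

>>> apply_moves:
  increments:
    - [[0, 0, 0.003], [0, 0, 0], -1]
    - [[0, 0, 0.003], [0, 0, 0], -1]
    - [[0, 0, 0.003], [0, 0, 0], -1]
    - [[0, 0, 0.003], [0, 0, 0], -1]
    - [[0, 0, 0.003], [0, 0, 0], -1]
    - [[0, 0, 0.003], [0, 0, 0], -1]
    - [[0, 0, 0.003], [0, 0, 0], -1]
    - [[0, 0, 0], [0, 0, 0], -1]
    - [[0, 0, 0], [0, 0, 0], -1]
    - [[0, 0, 0], [0, 0, 0], -1]

```text
time: 7.9
tcp_pos: [0.5426, -0.2685, 0.0495]
ee_rot: [0.0, 0.994, -0.113, 0.0]
wrist_force: [1.1, 0.2, 3.5]
finger_gap: 0.0005
grip_force: 1.7
```

>>> apply_moves:
  increments:
    - [[0, 0, 0.003], [0, 0, 0], -1]
    - [[0, 0, 0.003], [0, 0, 0], -1]
    - [[0, 0, 0.003], [0, 0, 0], -1]
    - [[0, 0, 0], [0, 0, 0], -1]
    - [[0, 0, 0], [0, 0, 0], -1]
    - [[0, 0, 0], [0, 0, 0], -1]
    - [[0, 0, 0], [0, 0, 0], -1]
    - [[0, 0, 0], [0, 0, 0], -1]
    - [[0, 0, 0], [0, 0, 0], -1]
    - [[0, 0, 0], [0, 0, 0], -1]

```text
time: 9.15
tcp_pos: [0.5422, -0.2684, 0.0456]
ee_rot: [0.0, 0.994, -0.113, -0.0]
wrist_force: [0.7, -1.5, 2.6]
finger_gap: 0.0003
grip_force: 1.4
```

Run:
```python
import pickle,numpy as np,cv2
from rig import r
c=r.camera('side');f=c['frame'];np.save('side5.npy',f);s=r.read_state();print(s['tcp_pos'],s['wrist_force'],s['torque'])
a=np.load('side4.npy')
for f in(a,f):
    h=cv2.inRange(cv2.cvtColor(f,cv2.COLOR_RGB2HSV),(0,120,60),(9,255,255))[162:182,288:320]
    print('\n'.join(''.join('#' if v else '.' for v in r) for r in h),'\n')
```

```text
[ 0.54222033 -0.2684508   0.04566646] [ 2.58396517 -1.93125765  2.54189102] [-0.15845913 -0.33234726 -0.03954828]
................................
................................
................................
................................
................................
.........###....................
......####.###..................
.....###########................
.......########.##..............
........############............
.........##.####..#####.........
...........####.#######.........
..............#.###.#...........
................#.#.............
................................
................................
................................
................................
................................
................................ 

................................
................................
................................
................................
................................
................................
................................
..........#####.................
.....#...#####.###.##...........
.......##############.#.........
........#..#######.###..........
..........##.######.............
.................##.............
................................
................................
................................
................................
................................
................................
................................
```

The red rocker is tipping: its far end is sinking and its near end is rising. The real tips sit about 24 mm above the reported TCP. I'll keep pressing.

>>> apply_moves:
  increments:
    - [[0, 0, 0.003], [0, 0, 0], -1]
    - [[0, 0, 0.003], [0, 0, 0], -1]
    - [[0, 0, 0.003], [0, 0, 0], -1]
    - [[0, 0, 0.003], [0, 0, 0], -1]
    - [[0, 0, 0.003], [0, 0, 0], -1]
    - [[0, 0, 0], [0, 0, 0], -1]
    - [[0, 0, 0], [0, 0, 0], -1]
    - [[0, 0, 0], [0, 0, 0], -1]
    - [[0, 0, 0], [0, 0, 0], -1]
    - [[0, 0, 0], [0, 0, 0], -1]

```text
time: 10.45
tcp_pos: [0.5425, -0.2686, 0.0429]
ee_rot: [0.001, 0.994, -0.113, 0.001]
wrist_force: [-2.3, 1.0, 21.9]
finger_gap: 0.0008
grip_force: 10.9
```

```bash
cat > red.py <<'E'
import numpy as np,cv2,sys
from rig import r
c=r.camera('side');f=c['frame'];s=r.read_state();print(s['time'],s['tcp_pos'],s['wrist_force'],s['torque'])
lo,hi,y,x=((0,120,60),(9,255,255),162,288) if sys.argv[1]=='r' else ((50,100,60),(80,255,255),232,200)
h=cv2.inRange(cv2.cvtColor(f,cv2.COLOR_RGB2HSV),lo,hi)[y:y+26,x:x+36]
print('\n'.join(''.join('#' if v else '.' for v in r) for r in h),'\n')
E
python3 red.py r
```

```text
10.5 [ 0.54248378 -0.26859491  0.04291111] [-1.49115329  2.03971336 21.32108349] [ 0.18702501  0.47477991 -0.01709901]
....................................
....................................
....................................
....................................
....................................
....................................
....................................
............###.....................
......####.#####.#.###..............
.......###############..............
.......########.##...#..............
............####.###................
....................................
....................................
....................................
....................................
....................................
....................................
....................................
...............................###..
...............................####.
...............................#.##.
................................###.
....................................
....................................
....................................
```

Firm stop: 22 N at reported z 0.043, after 6.6 mm of travel. The red rocker is fully on, and the real tips are about 22 mm above the reported z. Now I'll lift and go to the radio.

>>> apply_moves:
  increments:
    - [[0, 0, -0.1], [0, 0, 0], -1]
    - [[0, 0, -0.1], [0, 0, 0], -1]
    - [[-0.018, -0.107, 0], [0, 0, 0], -1]
    - [[-0.018, -0.107, 0], [0, 0, 0], -1]
    - [[-0.018, -0.107, 0], [0, 0, 0], -1]
    - [[-0.018, -0.107, 0], [0, 0, 0], -1]
    - [[-0.018, -0.107, 0], [0, 0, 0], -1]
    - [[-0.018, -0.107, 0], [0, 0, 0], -1]
    - [[-0.018, -0.107, 0], [0, 0, 0], -1]
    - [[-0.018, -0.107, 0], [0, 0, 0], -1]

```text
time: 11.75
tcp_pos: [0.5599, 0.0799, 0.1182]
ee_rot: [0.0, 0.994, -0.113, -0.003]
wrist_force: [-0.1, 0.5, -0.7]
finger_gap: 0.0001
grip_force: 0.0
```

```bash
python3 go.py .5732 .2517 .12; python3 red.py r; python3 -c "
from rig import r
from h import *
d=r.camera('top');b,c=blob(d,(0,120,60),(8,255,255),(366,189));print(c,cv2.minAreaRect(b))"
```

```text
t 11.75 tcp [0.55994512 0.07988883 0.11823178] yaw -12.952506564535616 tilt z [-6.56686940e-03  1.90843148e-04 -9.99978420e-01] gap 0.00012120481814275691 F [-0.06591493  0.48908606 -0.69467305] q6 1.7412777059268458
to go, tool units [-0.06400891 -0.42602108 -0.00455609]
11.8 [0.55964494 0.08492836 0.11829842] [0.2487966  2.98835505 0.11879166] [ 0.14348521 -0.03989368  0.03615653]
....................................
....................................
....................................
....................................
....................................
....................................
.........####.......................
.........######.....................
......###############...............
.....############.#####.............
.......##.##########................
..........##..###.#.................
....................................
....................................
....................................
....................................
....................................
....................................
....................................
....................................
...............................####.
...............................####.
................................###.
....................................
....................................
.................................... 

[366.30295763 188.7226219 ] ((366.47064208984375, 188.11767578125), (12.126781463623047, 21.3431339263916), 14.03624439239502)
```

>>> apply_moves:
  increments:
    - [[-0.016, -0.104, 0], [0, 0, 0], -1]
    - [[-0.016, -0.104, 0], [0, 0, 0], -1]
    - [[-0.016, -0.104, 0], [0, 0, 0], -1]
    - [[-0.016, -0.104, 0], [0, 0, 0], -1]
    - [[0, 0, 0], [0, 0, 0.03], -1]
    - [[0, 0, 0.03], [0, 0, 0], -1]
    - [[0, 0, 0.05], [0, 0, 0], -1]
    - [[0, 0, 0.05], [0, 0, 0], -1]
    - [[0, 0, 0], [0, 0, 0], -1]
    - [[0, 0, 0], [0, 0, 0], -1]

```text
time: 13.1
tcp_pos: [0.5751, 0.2454, 0.0674]
ee_rot: [0.0, 0.987, -0.16, -0.0]
wrist_force: [-1.1, 0.7, 0.5]
finger_gap: 0.0006
grip_force: 0.0
```

```bash
python3 go.py .5732 .2517 .035; python3 red.py g
python3 - <<'E'
import numpy as np,cv2
from rig import r
c=r.camera('side');f=c['frame'];s=r.read_state()
f=(255*(f/255.)**.5)[150:280,150:290].astype(np.uint8)
im=cv2.resize(f[:,:,::-1],None,fx=4,fy=4,interpolation=cv2.INTER_CUBIC)
for dz in(0,.022):
    q=c['mtx']@(c['camera_from_world']@np.r_[np.array(s['tcp_pos'])+[0,0,dz],1])[:3];q=(q[:2]/q[2]-[150,150])*4;print(q);cv2.circle(im,tuple(int(v) for v in q),3,(255,0,255),-1)
cv2.imwrite('pics/6.png',im)
E
```

```text
t 13.1 tcp [0.57513009 0.24540022 0.06743189] yaw -18.383147352520876 tilt z [-1.05227431e-03 -3.47516867e-04 -9.99999386e-01] gap 0.0005793437425757459 F [-1.07904654  0.6599137   0.49367275] q6 2.116615511879029
to go, tool units [-0.0094738  -0.01347766  0.08107928]
13.15 [0.57559733 0.24570707 0.06798556] [ 0.22578514  0.19412783 -0.63653268] [ 0.03152609 -0.02388103  0.01270195]
....................................
....................................
....................................
....................................
....................................
..............#.....................
.............##.....................
...........###.#....................
......#########..#..................
......############..................
.......###########..................
.......###########..................
.........######..###.#..............
..........##.#..#.##...#............
...........#.##.##.##.####..........
.............####....######.........
..............##.###..###.#.........
...............#########............
.................#####..............
..................#.................
....................................
....................................
....................................
....................................
....................................
.................................... 

[244.92658178 334.37955494]
[243.09578831 307.56685292]
```

View pics/6.png

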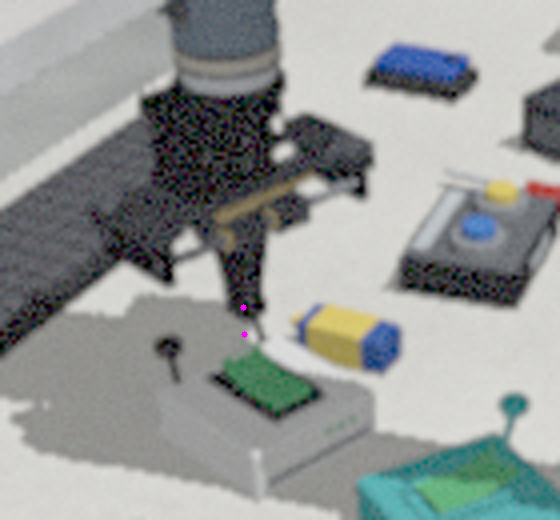

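The side crop shows the fingertip ending at (245,308), exactly where TCP + 22 mm projects, so the offset is confirmed. The green rocker is right below at (265,385). I'll make a small lateral correction and press.

>>> apply_moves:
  increments:
    - [[-0.009, -0.0135, 0], [0, 0, 0], -1]
    - [[0, 0, 0.03], [0, 0, 0], -1]
    - [[0, 0, 0.03], [0, 0, 0], -1]
    - [[0, 0, 0.01], [0, 0, 0], -1]
    - [[0, 0, 0.008], [0, 0, 0], -1]
    - [[0, 0, 0.006], [0, 0, 0], -1]
    - [[0, 0, 0.006], [0, 0, 0], -1]
    - [[0, 0, 0.006], [0, 0, 0], -1]
    - [[0, 0, 0.006], [0, 0, 0], -1]
    - [[0, 0, 0.003], [0, 0, 0], -1]

```text
time: 14.45
tcp_pos: [0.5743, 0.2523, 0.028]
ee_rot: [0.0, 0.987, -0.159, 0.001]
wrist_force: [-4.9, -4.7, 20.7]
finger_gap: 0.0003
grip_force: 10.4
```

```bash
python3 go.py .5732 .2517 .028; python3 red.py g
```

```text
t 14.45 tcp [0.57426605 0.25226357 0.02800208] yaw -18.338672316006924 tilt z [ 1.32488571e-03 -3.30310439e-04 -9.99999068e-01] gap 0.0002829247131076199 F [-4.937806   -4.66534079 20.72531871] q6 2.127770410785961
to go, tool units [-2.08647614e-03  2.17590740e-03  2.12327788e-06]
14.5 [0.57425108 0.25224261 0.02808957] [-3.17001677 -5.01899672 14.24114466] [-0.78837976  0.59409674  0.00599792]
....................................
....................................
....................................
....................................
....................................
....................................
....................................
....................................
....................................
.................#..................
....................................
.....###.......###..................
........##...###.........#..........
.........##.##.#.....####...........
...........#.#......##.#............
............####.####...............
..............#.###.................
....................................
....................................
....................................
....................................
....................................
....................................
....................................
....................................
....................................
```

>>> apply_moves:
  increments:
    - [[0, 0, 0.004], [0, 0, 0], -1]
    - [[0, 0, 0], [0, 0, 0], -1]
    - [[0, 0, -0.08], [0, 0, 0], -1]
    - [[0, 0, -0.08], [0, 0, 0], -1]
    - [[0, 0, -0.08], [0, 0, 0], -1]
    - [[0.011, 0.12, 0], [0, 0, 0], -1]
    - [[0.011, 0.12, 0], [0, 0, 0], -1]
    - [[0.011, 0.12, 0], [0, 0, 0], -1]
    - [[0.011, 0.12, 0], [0, 0, 0], -1]
    - [[0.011, 0.12, 0], [0, 0, 0], -1]

```text
time: 15.75
tcp_pos: [0.5189, 0.017, 0.1198]
ee_rot: [-0.001, 0.987, -0.16, 0.001]
wrist_force: [0.9, -1.1, -0.1]
finger_gap: 0.0003
grip_force: 0.0
```

```bash
python3 red.py g
python3 - <<'E'
from rig import r
from h import *
d=r.camera('top')
b,c=blob(d,(50,100,60),(80,255,255),(181,173));q=cv2.minAreaRect(b);print(c,q,ray(d,c,.0525))
h=cv2.inRange(cv2.cvtColor(d['frame'],cv2.COLOR_RGB2HSV),(100,120,60),(125,255,255));print(np.argwhere(h[175:205,255:290]).mean(0)+[175,255] if h[175:205,255:290].any() else 'hid')
E
python3 go.py .5158 .0053 .05
```

```text
15.8 [0.51765948 0.01215314 0.1196081 ] [-1.77650594 -3.45108593 -0.54598942] [-0.07266853  0.13965729 -0.08529335]
....................................
....................................
....................................
....................................
....................................
....................................
....................................
..............##....................
.............#####..................
............########................
.......#.############...............
......##################............
......#####################.........
........###################.........
..........###############...........
...........############.............
..............#.#####...............
....................................
....................................
....................................
....................................
....................................
....................................
....................................
....................................
.................................... 

[180.96153846 173.26696833] ((181.22412109375, 172.68963623046875), (12.441587448120117, 21.91204833984375), 21.80141258239746) [0.55341309 0.25863358 0.0525    ]
hid
t 15.85 tcp [0.51841624 0.01461564 0.1196939 ] yaw -18.675429408265444 tilt z [-1.56228548e-04  5.49296409e-05 -9.99999986e-01] gap 0.0006725433782521011 F [0.74170452 0.95763451 0.02383866] q6 1.7091947521890019
to go, tool units [0.00128995 0.02415756 0.17423448]
```

The green rocker has flipped and the radio hasn't moved (its centre shift is about 1 mm). Next, onto the blue button.

>>> apply_moves:
  increments:
    - [[0.001, 0.024, 0], [0, 0, 0], -1]
    - [[0, 0, 0.06], [0, 0, 0], -1]
    - [[0, 0, 0.06], [0, 0, 0], -1]
    - [[0, 0, 0.05], [0, 0, 0], -1]
    - [[0, 0, 0.02], [0, 0, 0], -1]
    - [[0, 0, 0.01], [0, 0, 0], -1]
    - [[0, 0, 0.01], [0, 0, 0], -1]
    - [[0, 0, 0.01], [0, 0, 0], -1]
    - [[0, 0, 0.008], [0, 0, 0], -1]
    - [[0, 0, 0], [0, 0, 0], -1]

```text
time: 17.1
tcp_pos: [0.5169, 0.0087, 0.0302]
ee_rot: [-0.0, 0.987, -0.16, 0.001]
wrist_force: [-0.5, 2.2, 11.1]
finger_gap: 0.0007
grip_force: 5.3
```

```bash
python3 go.py .5158 .0053 .03
python3 - <<'E'
from rig import r
import cv2,numpy as np
f=r.camera('side')['frame'];f=(255*(f/255.)**.5)[150:280,180:320].astype(np.uint8)
cv2.imwrite('pics/7.png',cv2.resize(f[:,:,::-1],None,fx=4,fy=4,interpolation=cv2.INTER_CUBIC))
E
```

```text
t 17.1 tcp [0.51689033 0.00870961 0.03023413] yaw -18.38260530755962 tilt z [ 1.92891985e-03  1.20157450e-04 -9.99998132e-01] gap 0.0007065137329039315 F [-0.53398902  2.21744653 11.1458149 ] q6 1.691088988857671
to go, tool units [0.00010035 0.0089491  0.00057903]
```

View pics/7.png

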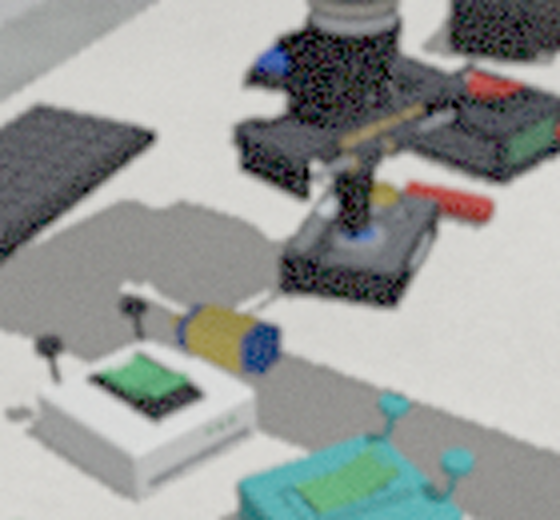

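The finger is on the blue button at (360,230), with 11 N at the expected stop height. The yellow button at (385,195) is untouched and both rockers are on. I'll push slightly more and hold.

>>> apply_moves:
  increments:
    - [[0, 0, 0.002], [0, 0, 0], -1]
    - [[0, 0, 0.001], [0, 0, 0], -1]
    - [[0, 0, 0], [0, 0, 0], -1]
    - [[0, 0, 0], [0, 0, 0], -1]
    - [[0, 0, 0], [0, 0, 0], -1]
    - [[0, 0, 0], [0, 0, 0], -1]
    - [[0, 0, 0], [0, 0, 0], -1]
    - [[0, 0, 0], [0, 0, 0], -1]
    - [[0, 0, 0], [0, 0, 0], -1]
    - [[0, 0, 0], [0, 0, 0], -1]

```text
time: 18.4
tcp_pos: [0.5169, 0.0087, 0.0301]
ee_rot: [-0.0, 0.987, -0.16, 0.001]
wrist_force: [-2.4, 2.4, 18.9]
finger_gap: 0.0004
grip_force: 9.4
```

Firmly on the stop: force went from 11 to 19 N with only 0.1 mm of movement. Handing in.

```bash
python3 -c "
from rig import r
print(r.sign_off())"
```

```text
the job is handed in; nothing more can be done
None
```

I pressed the red rocker and then the green one fully on, and handed the job in at about 18.4 s with the fingertips holding the blue button in at about 19 N; the yellow button and the objects on the desk were left alone, and the hand-in returned no verdict.

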